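Rebuild the swivel on a monitor-arm foot

ROBOT

A 7-joint arm with a two-finger parallel gripper is mounted at the origin on a cart in front of the work surface, level with it; the furniture and walls round the work are solid. World frame = base frame: x ahead of the robot, y to its left, z up, the work surface at z = 0. Lengths are in m, angles in rad, forces in N, time in s.
With the tool pointing down it reaches from about 0.4 to 0.85 m from the base axis. Payload 10.4 kg.
Tool frame: the origin (TCP) lies between the finger pads; the fingertips stand 22 mm ahead of it and the grasp point (between the pads) lies 3 mm ahead of it; z points along the fingers, y is the line along which they close (so a half turn about z gives the same grasp; the last joint's range is limited). The gripper opens to 85 mm and grips with 20 to 120 N. Pads are 22 mm wide; open, the fingers measure 114 mm over their backs; the gripper's body (76 mm by 85 mm) begins 54 mm behind the grasp point. The pads swing forward as they close: fully open they stand 13 mm farther back than shut.
Start: joints at [1.213, 0.332, -0.065, 1.46, 0.022, 1.35, -0.088], TCP at [0.205, -0.59, 0.253] pointing down, gripper open.
Joint ranges: [-2.6, 2.6], [-0.5, 2.12], [-1.47, 1.34], [0.16, 2.42], [-1.27, 4.41], [0.06, 2.06], [-2.6, 2.6]. Speed limits (rad/s): [2.22, 2.22, 2.79, 2.79, 3.14, 3.14, 3.14].

INTERFACE

Orientations are given as a unit quaternion [x, y, z, w].
In Python, from workcell import manip, camera, ticket, boxes_of, outline_of gives the robot as it stands.
- The arm moves only by the tool carry_out, never from a script. Its argument "deltas" is a list of rows, each a list of 5 numbers: the shift along the tool's x, y, z as a fraction of full scale, then the turn about the tool's z as a fraction of full scale, then the opening, from -1 (shut) to 1 (fully open), so that 0 is half open. In form: [[tx, ty, tz, spin, gripper], ...]. A call has 1 to 20 rows; each row is the pose to reach, as a shift and turn from the pose commanded when the call began, along the tool's axes at that moment; what a row does not reach only later rows make up. Full scale, the value 1, is 150 mm for a shift and 30 degrees for a turn. A row lasts 1/8 s, in which the tool goes at most 62.5 mm and 10.7 degrees, less where a joint would pass 70% of its speed; a pose out of reach is approached as far as the arm can. A call with a number of a shift or a turn outside -1 to 1 is refused whole. A call with a gripper value outside its range is refused whole. The fingers move at their own pace and stop on an object; "force" is the grip in N (left out, the last holds). Time passes only in rows, so rows that repeat a pose let the fingers close. It gives the time, the measured TCP pose, the force, the opening and the grip force at its end, in the units of the state.
- manip.get_obs(): the state, without advancing time (a new reading comes with each control period).
- camera(name): name is "scene" or "top"; returns a dict with "img" (420x560x3 uint8, red, green, blue), "depth" (420x560 float32, m along the optical axis (not along the pixel's ray), 0 where there is no reading), "vertical_fov" (degrees; the focal length in pixels is half the picture's height over the tangent of half this angle, whatever the lens; pixels are square), "cx", "cy" (the principal point, pixels), "R" (3x3) and "t" (3): a world point X has camera coordinates R X + t. Camera axes: x right, y down, z forward; pixel columns grow to the right and rows downward; lengths in m; the calibration is good to about 2 mm. A picture is of the moment at which its call begins.
- ticket.hand_in(): hands the job in; it is judged then, once.
Trained networks look in a picture, given as the dict that the camera call returned (one of the last four; its "shot" number tells which), for a name from the list of things; names that differ only in an ending like _2 or _b are one class to them, and where a whole thing is asked for, a point or a joint stands for the part that bears it (a point fixed in the world has none). Each returns a list of dicts, best first, with "conf" (0 to 1); they miss things now and then, are a little off and sometimes report something else, mostly with a low value. They report only what shows in the picture. A call takes as long as a camera call. They do not tell look-alikes from the thing itself.
- boxes_of(query, picture): "position" ([x, y, z] in m, in world coordinates, good to about 4 mm: the middle of the surface that is visible of it).
- outline_of(query, picture): "region" (420x560 bool, what is visible of it).
The state is a dict: "clock": time; "joint_pos": joint angles; "joint_velocities": joint speeds; "tau": joint torques, N m; "position": TCP position; "ee_rot": TCP orientation; "ft_force": force on the tool from outside, world axes, zero at the start; "torque": the same for the moment, N m; "grip_width": opening from 0.0 (shut) to 1.0 (fully open); "grasp_force": force on a finger pad.
Only numpy, scipy, OpenCV 4.12 (cv2) and the standard library are available. Lean on these libraries where they do the work, as an engineer would, in place of code of your own. Each camera call takes 0.05 s, during which the arm holds its last target. There are 200 camera calls.

TASK

Rebuild the swivel of the monitor arm on its grey foot: slide the wide plastic washer down the spindle onto the foot, then the round steel bush down onto its shoulder, and last the square-holed collar, turning it under a light push until it drops over the square of the spindle and sits fully home. Do not force anything, and leave the mug, the tin and the eraser where they are.

Things in the scene. Friction and masses are not known exactly. Their poses are not given: they have to be found in the camera images.
- swivel_foot: Grey square foot plate of a monitor arm, 116 x 116 x 10 mm, screwed down, with a bare steel spindle standing upright in its middle. Origin: centre of the underside, on the spindle's axis; z up. The spindle is stepped: from the plate up, round 36 mm dia x 16 high, round 26 mm x 22 high, square 18 mm x 17 high, round threaded stud 16 mm x 18 high with a coned tip.
- washer_seat (a point): Point on the spindle's axis at the top of the foot plate (10 mm above the desk), where the washer's underside belongs.
- bush_seat (a point): Point on the spindle's axis at the shoulder between the 36 and 26 mm rounds, 26 mm above the desk, where the bush's underside belongs (2 mm above the top of the seated washer).
- collar_seat (a point): Point on the spindle's axis at the foot of the square, 48 mm above the desk, where the collar's underside belongs (2 mm above the top of the seated bush). The top of the square is 65 mm above the desk.
- spindle_end (a point): Tip of the spindle on its axis, 83 mm above the desk. The spindle swivels stiffly in the foot (about 0.2 N m), so its square stands askew to the plate's edges at an angle that NO pose here reports (it repeats every 90 degrees) and that must be found by feel or seen.
- washer: Thrust washer of grey plastic, the widest and flattest ring: 62 mm outside, 38 mm round bore, 14 mm thick, 50 to 80 g, lying flat. Origin: centre of the underside; z along the bore, up.
- bush: Spacer bush of steel, round: 50 mm outside, 28 mm round bore, 20 mm high, 110 to 180 g, standing on end. Origin: centre of the underside; z along the bore, up.
- collar: Aluminium collar, a square block 40 x 40 x 14 mm with a 20 mm square hole through it, sides parallel to the outside, 80 to 130 g, lying flat. Origin: centre of the underside; x and y square to its sides, z up. It goes over the 18 mm square only when turned to within about 6 degrees of it; otherwise it stops on top of the square, its underside 65 mm above the desk.
- coffee_mug: White coffee mug, 94 mm tall, 82 mm across plus handle; a bystander. Origin: centre of the underside.
- punch_out_tin: Small green tin, 48 x 64 x 16 mm, to the right of the foot; a bystander. Origin: centre of the underside.
- eraser: Pink eraser, 19 x 48 x 11 mm, to the right of the foot; a bystander. Origin: centre of the underside.
There are look-alikes about, which are no part of the job. Leave any black or orange look-alike of the washer alone.

How it is judged:
On the way, in this order (a step that is already met when the one before it is completed fails the run):
1. the washer lies flat on the foot, around the spindle (z of washer in the frame of swivel_foot between 0.008 and 0.0125 m and horizontal distance between washer and swivel_foot below 0.004 m and angle between washer's own z axis and vertical below 0.08 rad), for 0.2 s.
2. the bush sits on the shoulder of the spindle (z of bush in the frame of swivel_foot between 0.022 and 0.0285 m and horizontal distance between bush and swivel_foot below 0.004 m and angle between bush's own z axis and vertical below 0.08 rad), for 0.2 s.
At the end, for the whole second after the job is handed in: The washer lies flat on the foot, the bush on the shoulder and the collar down over the square, each within 2.5 mm of its seat in height and 4 mm of the spindle's axis, level within 0.08 rad and at rest (all of step 1 and all of step 2 and z of collar in the frame of swivel_foot between 0.045 and 0.0505 m and horizontal distance between collar and swivel_foot below 0.004 m and angle between collar's own z axis and vertical below 0.08 rad and linear speed of each of collar, bush, washer below 0.02 m/s); the robot touches nothing.
It fails at once if anything presses on the foot or its spindle with more than 60 N (contact force between anything else and swivel_foot above 60 N).
It fails at once if the mug is moved more than 25 mm (distance of coffee_mug from where it was at the start of the episode above 0.025 m).
It fails at once if the tin is moved more than 25 mm (distance of punch_out_tin from where it was at the start of the episode above 0.025 m).
It fails at once if the eraser is moved more than 25 mm (distance of eraser from where it was at the start of the episode above 0.025 m).
It also fails if it takes over 72 s, if anything falls off the work surface, if the arm or the gripper's body presses on something with over 40 N, if the wrist force passes 120 N, or if a joint passes its speed limit or range.

## Working session

There is one attempt and no reset: what is moved stays moved. The work goes in short steps, Python scripts to look and compute and a tool call to move; the robot and the scene stay as the last step left them, time stands still between calls to the robot, and variables do not carry over. Pictures are saved under pics/ and viewed, at most 10 in all, crops included, and the job is handed in when it is done.

Besides the shell and the picture viewer there is one more tool, called after "Emit:" as name(argument=value, ...), one argument or row to a line, values as JSON. carry_out: Moves the arm, as the interface text tells. Its arguments: {"type":"object","properties":{"deltas":{"type":"array","items":{"type":"array","items":{"type":"number"}}},"force":{"type":"number"}},"required":["deltas"]}

```bash
mkdir -p pics; cat > h.py <<'E'
import numpy as np, cv2
from workcell import manip, camera, ticket, boxes_of, outline_of
def cloud(p):
    h,w=p['depth'].shape; f=h/2/np.tan(np.radians(p['vertical_fov'])/2)
    v,u=np.mgrid[:h,:w]; d=p['depth']
    c=np.stack([(u-p['cx'])/f*d,(v-p['cy'])/f*d,d],-1)
    return (c-p['t'])@np.asarray(p['R'])   # R^T (c-t)
def save(n,img): cv2.imwrite(f'pics/{n}.png',cv2.cvtColor(img,cv2.COLOR_RGB2BGR))
E
python3 - <<'E'
from h import *
o=manip.get_obs();print(o)
for n in ['top','scene']:
    p=camera(n);save(n+'0',p['img']);X=cloud(p);print(n,p['R'],p['t'])
    for q in ['swivel_foot','washer','bush','collar','coffee_mug','punch_out_tin','eraser']:
        for b in boxes_of(q,p): print(q,round(b['conf'],2),np.round(b['position'],3))
E
```

```text
{'clock': 0.0, 'joint_pos': array([ 1.21342115,  0.33288614, -0.06469244,  1.46096197,  0.02161759,
        1.34989348, -0.08853147]), 'joint_velocities': array([-1.06041936e-03,  7.42125279e-05, -4.16180445e-04,  1.27580168e-03,
        3.76370944e-03, -5.43123828e-04,  3.26288652e-04]), 'tau': array([-8.65720176e-04, -6.25460887e+01,  4.89424670e-02, -3.91608167e+01,
        1.62410043e-02,  1.00133035e-02, -2.24213284e-05]), 'position': array([ 0.20521919, -0.58997595,  0.25249712]), 'ee_rot': array([ 9.86024227e-01,  1.66600410e-01, -1.63872610e-04, -7.07717669e-04]), 'ft_force': array([ 0.10469673, -0.62152697, -0.24692786]), 'torque': array([-0.08175199, -0.01274166,  0.00182509]), 'grasp_force': 0.0, 'grip_width': 0.999588069570261}
top [[ 0.012517   -0.9996727  -0.02231189]
 [-0.99659543 -0.01065374 -0.08175602]
 [ 0.08149156  0.02325927 -0.9964026 ]] [0.0845756  0.49263249 1.13218766]
swivel_foot 0.64 [ 0.601 -0.071  0.012]
washer 0.76 [ 0.434 -0.044  0.014]
washer 0.68 [0.483 0.075 0.02 ]
washer 0.67 [ 0.379 -0.153  0.017]
bush 0.61 [0.596 0.187 0.021]
collar 0.5 [0.45  0.184 0.013]
coffee_mug 0.63 [0.6   0.392 0.074]
punch_out_tin 0.67 [ 0.501 -0.212  0.012]
eraser 0.63 [ 0.582 -0.224  0.013]
eraser 0.35 [ 0.602 -0.07   0.009]
scene [[-0.82215016 -0.56914165  0.01211969]
 [-0.41594907  0.58604915 -0.6953652 ]
 [ 0.38865856 -0.57673579 -0.71855435]] [0.46656351 0.2267444  1.11286349]
swivel_foot 0.84 [ 0.597 -0.065  0.006]
washer 0.82 [0.485 0.085 0.013]
washer 0.81 [ 0.374 -0.143  0.014]
washer 0.78 [ 0.425 -0.03   0.017]
washer 0.31 [0.585 0.403 0.077]
bush 0.55 [0.597 0.193 0.016]
collar 0.5 [0.445 0.183 0.013]
coffee_mug 0.6 [0.586 0.407 0.074]
eraser 0.62 [ 0.58  -0.219  0.017]
```

View pics/top0.png

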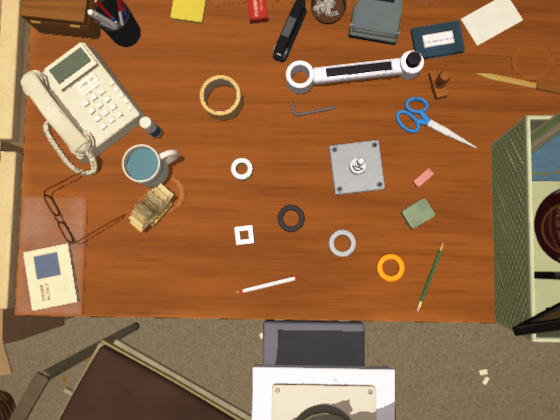

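```bash
python3 - <<'E'
from h import *
p=camera('top');X=cloud(p);Z=X[...,2];img=p['img']
def near(x,y,r,lo,hi): return (np.hypot(X[...,0]-x,X[...,1]-y)<r)&(Z>lo)&(Z<hi)&(p['depth']>0)
for n,x,y,r,lo,hi in [('w1',.434,-.044,.05,.008,.03),('w2',.483,.075,.05,.008,.03),('w3',.379,-.153,.05,.008,.03),('bush',.596,.187,.05,.014,.04),('collar',.45,.184,.05,.008,.03),('foot',.601,-.071,.09,.005,.016),('stud',.601,-.071,.03,.072,.1),('sq',.601,-.071,.03,.06,.07)]:
    m=near(x,y,r,lo,hi); P=X[m]
    if len(P)<5: print(n,len(P));continue
    (c,rad)=cv2.minEnclosingCircle(P[:,:2].astype(np.float32)); rect=cv2.minAreaRect(P[:,:2].astype(np.float32))
    print(n,len(P),np.round(c,4),round(rad,4),'rect',np.round(rect[0],4),np.round(rect[1],4),round(rect[2],1),'z',np.round(np.percentile(P[:,2],[5,50,95]),4),'rgb',np.median(img[m],0))
vs,us=np.where(near(.5,.03,.22,-.01,.12)); 
h=X; 
m=near(.601,-.071,.075,-.01,.12); v,u=np.where(m)
a=cv2.resize(img[v.min():v.max(),u.min():u.max()],(560,560),interpolation=cv2.INTER_CUBIC)
print('crop',u.min(),v.min(),u.max(),v.max()); save('footcrop',a)
E
```

```text
w1 368 [ 0.4296 -0.0429] 0.0327 rect [ 0.4312 -0.0411] [0.0612 0.0591] 0.4 z [0.0106 0.0147 0.0185] rgb [208.  203.  198.5]
w2 364 [0.4821 0.0761] 0.0354 rect [0.4865 0.0749] [0.0599 0.0599] 45.6 z [0.0109 0.0146 0.018 ] rgb [70. 64. 63.]
w3 383 [ 0.3787 -0.1498] 0.0313 rect [ 0.3773 -0.1497] [0.0583 0.0617] 0.7 z [0.0106 0.0148 0.0185] rgb [254. 175.  34.]
bush 259 [0.5982 0.189 ] 0.0251 rect [0.5982 0.1892] [0.0471 0.0483] 1.5 z [0.0168 0.0206 0.0239] rgb [249. 247. 243.]
collar 244 [0.4444 0.1711] 0.0361 rect [0.4456 0.1716] [0.0451 0.059 ] 4.8 z [0.0111 0.015  0.0188] rgb [254. 254. 254.]
foot 2334 [ 0.6008 -0.0709] 0.0898 rect [ 0.6    -0.0752] [0.1675 0.1726] 49.4 z [0.0065 0.0108 0.0143] rgb [189. 186. 182.]
stud 50 [ 0.606 -0.075] 0.0085 rect [ 0.6057 -0.0745] [0.0155 0.0152] 63.1 z [0.076  0.0819 0.0863] rgb [194.5 190.  181.5]
sq 26 [ 0.6057 -0.0745] 0.0118 rect [ 0.6057 -0.0744] [0.0175 0.0182] 69.2 z [0.0615 0.0649 0.0689] rgb [201.  196.5 189. ]
crop 323 137 387 201
```

```bash
python3 - <<'E'
from h import *
for n in ['top','scene']:
    p=camera(n);X=cloud(p);img=p['img'];Z=X[...,2]
    for q,lo,hi in [('swivel_foot',.005,.016),('swivel_foot',.058,.07),('swivel_foot',.074,.1),('washer',.009,.02),('bush',.015,.026),('collar',.009,.02)]:
        for b in outline_of(q,p)[:3]:
            m=b['region']&(Z>lo)&(Z<hi)&(p['depth']>0)
            if q!='swivel_foot': m=cv2.morphologyEx(m.astype(np.uint8),cv2.MORPH_CLOSE,np.ones((3,3)))>0; m&=(Z>lo)&(Z<hi)
            P=X[m][:,:2].astype(np.float32)
            if len(P)<6: continue
            r=cv2.minAreaRect(P);h=cv2.convexHull(P);M=cv2.moments(h)
            print(n,q,lo,round(b['conf'],2),len(P),'rect',np.round(r[0],4),np.round(r[1],4),round(r[2],1),'hullcen',np.round([M['m10']/M['m00'],M['m01']/M['m00']],4),'area',round(M['m00']*1e6), np.median(img[m],0))
    if n=='top': c1=cv2.resize(img[130:260,290:430],(420,390),interpolation=cv2.INTER_CUBIC)
    else:
        f=210/np.tan(np.radians(p['vertical_fov'])/2)
        c=p['R']@np.array([.606,-.0745,.05])+p['t'];u,v=int(c[0]/c[2]*f+p['cx']),int(c[1]/c[2]*f+p['cy']);print(u,v)
        c2=cv2.resize(img[v-33:v+32,u-31:u+32],(378,390),interpolation=cv2.INTER_CUBIC)
save('crop1',np.hstack([c1,c2]))
E
```

```text
top swivel_foot 0.005 0.89 2203 rect [ 0.6059 -0.075 ] [0.1155 0.1172] 6.8 hullcen [ 0.6052 -0.0748] area 13049 [189. 187. 183.]
top swivel_foot 0.058 0.89 28 rect [ 0.6059 -0.0745] [0.0178 0.0184] 70.4 hullcen [ 0.6046 -0.0724] area 219 [194.5 191.  182. ]
top swivel_foot 0.074 0.89 48 rect [ 0.6056 -0.0744] [0.0154 0.0159] 61.9 hullcen [ 0.606  -0.0743] area 190 [198.  195.  184.5]
top washer 0.009 0.96 347 rect [ 0.3762 -0.1501] [0.056  0.0609] 0.6 hullcen [ 0.3767 -0.1501] area 2764 [254. 176.  35.]
top washer 0.009 0.86 354 rect [ 0.4322 -0.0409] [0.0589 0.0588] 0.2 hullcen [ 0.4315 -0.0411] area 2803 [208. 203. 199.]
top washer 0.009 0.8 355 rect [0.4875 0.075 ] [0.0594 0.0592] 0.0 hullcen [0.4869 0.075 ] area 2827 [70. 64. 63.]
top bush 0.015 0.76 251 rect [0.5982 0.1892] [0.0468 0.048 ] 0.3 hullcen [0.5984 0.1889] area 1832 [249. 248. 243.]
top collar 0.009 0.82 190 rect [0.4472 0.1801] [0.0365 0.0382] 7.1 hullcen [0.4476 0.18  ] area 1306 [254. 254. 254.]
scene swivel_foot 0.005 0.78 746 rect [ 0.6024 -0.0705] [0.1139 0.1178] 7.1 hullcen [ 0.6015 -0.07  ] area 12946 [172. 17
[... 187 characters left out ...]
 -0.0669] [0.0189 0.0127] 29.1 hullcen [ 0.602  -0.0684] area 168 [153. 155. 150.]
scene swivel_foot 0.074 0.78 9 rect [ 0.6002 -0.0678] [0.0083 0.014 ] 15.6 hullcen [ 0.6009 -0.0673] area 72 [168. 171. 165.]
scene washer 0.009 0.66 181 rect [0.4845 0.0784] [0.0578 0.0618] 49.7 hullcen [0.4847 0.0782] area 2818 [44. 43. 43.]
scene washer 0.009 0.54 178 rect [ 0.4292 -0.0395] [0.0607 0.0604] 64.8 hullcen [ 0.429  -0.0392] area 2953 [160.  161.  157.5]
scene bush 0.015 0.6 142 rect [0.5968 0.1919] [0.0484 0.0478] 61.5 hullcen [0.5963 0.1913] area 1857 [207. 211. 205.]
scene collar 0.009 0.46 153 rect [0.4449 0.1831] [0.0405 0.0426] 8.0 hullcen [0.4444 0.1834] area 1616 [229. 227. 226.]
286 173
```

View pics/crop1.png

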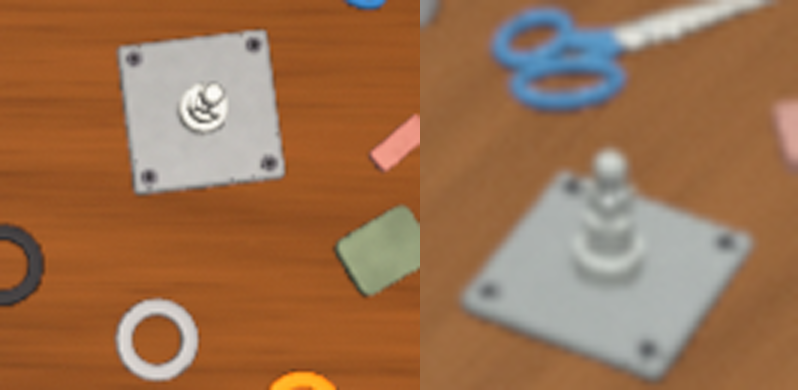

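The rings are grey (342,243), black (291,218) and orange (391,267). The grey one fits the description: grey plastic, 62 mm outside, lying flat, and the crop confirms it. The foot is at (357,167). Next I check how high things stand along the path before moving.

```bash
python3 - <<'E'
from h import *
for n in ['top','scene']:
    p=camera(n);X=cloud(p).reshape(-1,3);X=X[p['depth'].ravel()>0]
    for x0,x1,y0,y1 in [(.1,.4,-.8,-.45),(.4,.75,-.8,-.35),(.1,.4,-.45,-.3),(.3,.75,-.33,-.1),(.35,.7,0,.3)]:
        m=(X[:,0]>x0)&(X[:,0]<x1)&(X[:,1]>y0)&(X[:,1]<y1)
        if m.sum(): print(n,(x0,x1,y0,y1),m.sum(),np.round(np.percentile(X[m,2],[50,95,99.5]),3))
E
```

```text
top (0.1, 0.4, -0.8, -0.45) 2532 [-0.743  0.009  0.03 ]
top (0.4, 0.75, -0.8, -0.35) 12501 [0.07  0.217 0.283]
top (0.1, 0.4, -0.45, -0.3) 7100 [0.043 0.277 0.315]
top (0.3, 0.75, -0.33, -0.1) 19596 [0.002 0.013 0.02 ]
top (0.35, 0.7, 0, 0.3) 19466 [0.001 0.007 0.022]
scene (0.1, 0.4, -0.8, -0.45) 6946 [0.199 0.486 0.511]
scene (0.4, 0.75, -0.8, -0.35) 10691 [0.19  0.319 0.33 ]
scene (0.1, 0.4, -0.45, -0.3) 5371 [0.068 0.339 0.414]
scene (0.3, 0.75, -0.33, -0.1) 6284 [-0.001  0.012  0.017]
scene (0.35, 0.7, 0, 0.3) 10540 [-0.001  0.009  0.019]
```

Emit:
carry_out(
  deltas=[
    [0.0, 0, -0.5, 0, 1],
    [0, 0, -0.5, 0, 1],
  ],
  force=30,
)

```text
clock: 1.9
position: [0.2058, -0.5914, 0.3329]
ee_rot: [0.986, 0.167, 0.001, 0.003]
ft_force: [-0.0, -0.1, -0.0]
grip_width: 0.997
grasp_force: 0.0
```

Emit:
carry_out(
  deltas=[
    [0, 0, -0.4, 0, 1],
    [0, 0, -0.6, 0, 1],
    [0.2, -0.25, -0.6, 0, 1],
    [0.5, -0.6, -0.6, 0, 1],
    [0.85, -0.97, -0.6, 0, 1],
  ],
)

```text
clock: 2.52
position: [0.27, -0.428, 0.4182]
ee_rot: [0.986, 0.166, 0.0, 0.0]
ft_force: [1.1, 0.5, -0.1]
grip_width: 1.002
grasp_force: 0.0
```

Emit:
carry_out(
  deltas=[
    [0.3, -0.35, 0, 0, 1],
    [0.6, -0.7, 0, 0, 1],
    [0.87, -0.99, 0, 0, 1],
    [0.87, -0.99, 0, 0, 1],
  ],
)

```text
clock: 3.02
position: [0.3458, -0.2428, 0.4189]
ee_rot: [0.985, 0.17, 0.0, 0.001]
ft_force: [-0.2, -0.2, 0.1]
grip_width: 1.0
grasp_force: 0.0
```

Emit:
carry_out(
  deltas=[
    [0.3, -0.35, 0, 0, 1],
    [0.6, -0.7, 0.2, 0, 1],
    [0.9, -0.99, 0.6, 0, 1],
    [0.9, -0.99, 1, 0, 1],
    [0.9, -0.99, 1, 0, 1],
  ],
)

```text
clock: 3.65
position: [0.422, -0.0613, 0.2656]
ee_rot: [0.986, 0.167, -0.001, -0.0]
ft_force: [-0.5, -0.7, 0.8]
grip_width: 0.999
grasp_force: 0.0
```

Emit:
carry_out(
  deltas=[
    [0.05, -0.06, 0.3, 0, 0.6],
    [0.1, -0.115, 0.7, 0, 0.6],
    [0.1, -0.115, 1, 0, 0.6],
    [0.1, -0.115, 1, 0, 0.6],
    [0.1, -0.115, 1, 0, 0.6],
  ],
)

```text
clock: 4.28
position: [0.4323, -0.0412, 0.1199]
ee_rot: [0.986, 0.166, 0.001, 0.0]
ft_force: [0.2, 0.1, 0.8]
grip_width: 0.801
grasp_force: 0.0
```

```bash
python3 - <<'E'
from h import *
o=manip.get_obs();print(o['position'],o['grip_width'],o['joint_pos'])
p=camera('scene');X=cloud(p);f=210/np.tan(np.radians(p['vertical_fov'])/2)
c=p['R']@o['position']+p['t'];u,v=int(c[0]/c[2]*f+p['cx']),int(c[1]/c[2]*f+p['cy']);print(u,v)
save('s1',cv2.resize(p['img'][v-70:v+70,u-70:u+70],(560,560),interpolation=cv2.INTER_CUBIC))
# points relative to tool
R=np.array([[.944,.3285],[.3285,-.944]])
P=X[p['depth']>0]; l=(P[:,:2]-o['position'][:2])@R.T
m=(np.abs(l[:,0])<.03)&(np.abs(l[:,1])<.08)&(P[:,2]>.03)
for a in range(-75,76,10):
    k=m&(abs(l[:,1]*1000-a)<5)
    if k.sum(): print(a,k.sum(),np.round(np.percentile(P[k,2],[1,5,50]),3))
E
```

```text
[ 0.43231673 -0.04121816  0.11991785] 0.8014000169649663 [ 0.6861326   0.09229107 -0.7121251   2.06718627  0.07173265  1.00393374
 -1.29890579]
331 185
-75 11 [0.186 0.19  0.202]
-65 161 [0.153 0.156 0.187]
-55 748 [0.161 0.402 0.454]
-45 861 [0.112 0.134 0.412]
-35 1000 [0.152 0.21  0.314]
-25 253 [0.178 0.186 0.269]
-15 60 [0.18  0.196 0.271]
-5 29 [0.478 0.48  0.486]
5 27 [0.476 0.477 0.485]
15 27 [0.186 0.187 0.483]
25 66 [0.476 0.479 0.491]
35 61 [0.33  0.469 0.485]
45 15 [0.465 0.471 0.488]
55 1 [0.473 0.473 0.473]
```

View pics/s1.png

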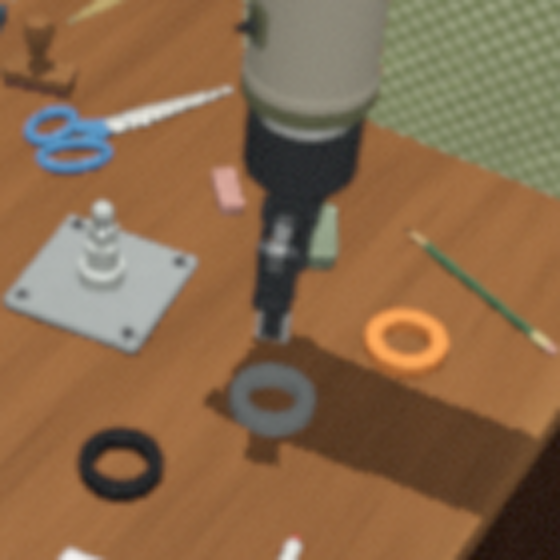

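Emit:
carry_out(
  deltas=[
    [0, 0, 0.3, 0, 0.72],
    [0, 0, 0.55, 0, 0.72],
    [0, 0, 0.61, 0, 0.72],
    [0, 0, 0.61, 0, 0.72],
  ],
)

```text
clock: 4.82
position: [0.4322, -0.041, 0.028]
ee_rot: [0.986, 0.166, 0.001, 0.0]
ft_force: [0.7, 0.0, -0.5]
grip_width: 0.861
grasp_force: 0.0
```

Emit:
carry_out(
  deltas=[
    [0, 0, 0.02, 0, 0.72],
    [0, 0, 0.04, 0, 0.72],
    [0, 0, 0.04, 0, 0.72],
  ],
)

```text
clock: 5.2
position: [0.4315, -0.0409, 0.0211]
ee_rot: [0.986, 0.167, 0.0, 0.0]
ft_force: [-0.4, 0.2, -0.3]
grip_width: 0.856
grasp_force: 0.0
```

Emit:
carry_out(
  deltas=[
    [0, 0, 0.02, 0, 0.72],
    [0, 0, 0.04, 0, 0.72],
    [0, 0, 0.04, 0, 0.72],
  ],
)

```text
clock: 5.58
position: [0.4311, -0.0408, 0.0145]
ee_rot: [0.986, 0.167, -0.0, -0.0]
ft_force: [1.3, 0.4, 0.5]
grip_width: 0.862
grasp_force: 0.0
```

Emit:
carry_out(
  deltas=[
    [0, 0, -0.03, 0, 0.72],
    [0, 0, -0.03, 0, 0.3],
    [0, 0, -0.03, 0, 0.3],
    [0, 0, -0.03, 0, 0.3],
    [0, 0, -0.03, 0, 0.3],
    [0, 0, -0.03, 0, 0.3],
  ],
  force=30,
)

```text
clock: 6.32
position: [0.4318, -0.0408, 0.02]
ee_rot: [0.986, 0.167, 0.0, 0.0]
ft_force: [-3.5, 0.3, 9.9]
grip_width: 0.699
grasp_force: 30.2
```

Emit:
carry_out(
  deltas=[
    [0, 0, -0.25, 0, 0.3],
    [0, 0, -0.6, 0, 0.3],
    [0, 0, -0.85, 0, 0.3],
    [0, 0, -0.85, 0, 0.3],
  ],
)

```text
clock: 6.82
position: [0.433, -0.0411, 0.1494]
ee_rot: [0.986, 0.166, 0.002, 0.001]
ft_force: [0.4, -0.5, -1.3]
grip_width: 0.696
grasp_force: 34.6
```

```bash
cat >> h.py <<'E'
def held(name,p,zlo,zhi,near,r=.06):
    X=cloud(p);Z=X[...,2];out=[]
    for b in outline_of(name,p)[:4]:
        m=b['region']&(p['depth']>0)
        P=X[m]
        if len(P)<6: continue
        k=(P[:,2]>zlo)&(P[:,2]<zhi)&(np.hypot(*(P[:,:2]-near).T)<r)
        P=P[k]
        if len(P)<20: continue
        r_=cv2.minAreaRect(P[:,:2].astype(np.float32))
        A=np.c_[P[:,:2]-P[:,:2].mean(0),np.ones(len(P))];s=np.linalg.lstsq(A,P[:,2],rcond=None)[0]
        out.append((round(b['conf'],2),len(P),np.round(r_[0],4),np.round(r_[1],4),round(r_[2],1),'z',np.round(np.percentile(P[:,2],[2,50,98]),4),'tilt',np.round(s[:2],2)))
    return out
def crop(p,X,s,n,w=560):
    f=210/np.tan(np.radians(p['vertical_fov'])/2);c=p['R']@np.asarray(X)+p['t'];u,v=int(c[0]/c[2]*f+p['cx']),int(c[1]/c[2]*f+p['cy'])
    u=min(max(u,s),560-s);v=min(max(v,s),420-s)
    a=cv2.resize(p['img'][v-s:v+s,u-s:u+s],(w,w),interpolation=cv2.INTER_CUBIC)
    if n: save(n,a)
    return a
E
python3 - <<'E'
from h import *
o=manip.get_obs();q=o['position']
a=[]
for n in ['top','scene']:
    p=camera(n);print(n,*held('washer',p,.1,.18,q[:2],.08),sep='\n');a.append(crop(p,q-[0,0,.02],50,None,390))
save('s2',np.hstack(a))
E
```

```text
top
scene
(0.49, 140, array([ 0.4194, -0.026 ]), array([0.0601, 0.0754]), 36.2, 'z', array([0.127 , 0.1378, 0.1414]), 'tilt', array([-0.01,  0.01]))
```

View pics/s2.png

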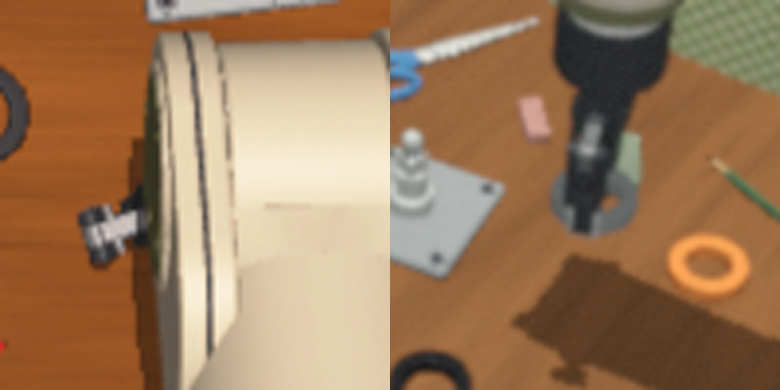

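Emit:
carry_out(
  deltas=[
    [0.3, 0.17, 0, 0, 0.3],
    [0.65, 0.38, 0, 0, 0.3],
    [0.9, 0.52, 0, 0, 0.3],
    [1, 0.58, 0, 0, 0.3],
    [1, 0.58, 0, 0, 0.3],
    [1, 0.58, 0.1, 0, 0.3],
    [1, 0.58, 0.1, 0, 0.3],
  ],
)

```text
clock: 7.9
position: [0.5998, -0.0736, 0.1299]
ee_rot: [0.986, 0.167, -0.002, -0.0]
ft_force: [-0.1, -1.3, -0.5]
grip_width: 0.697
grasp_force: 34.6
```

```bash
python3 - <<'E'
from h import *
o=manip.get_obs();q=o['position'];print(q,o['joint_pos'])
a=[]
for n in ['scene','top']:
    p=camera(n);a.append(crop(p,[.605,-.074,.09],45,None,390))
    print(held('washer',p,.09,.16,q[:2],.08))
save('s3',np.hstack(a))
E
```

```text
[ 0.59977827 -0.07363602  0.12987186] [ 0.57502681  0.4722673  -0.67431234  1.63092803  0.31584085  1.15347968
 -1.41190308]
[(0.65, 102, array([ 0.587 , -0.0763]), array([0.0657, 0.0415]), 90.0, 'z', array([0.1118, 0.1214, 0.1267]), 'tilt', array([-0.06, -0.04]))]
[]
```

View pics/s3.png

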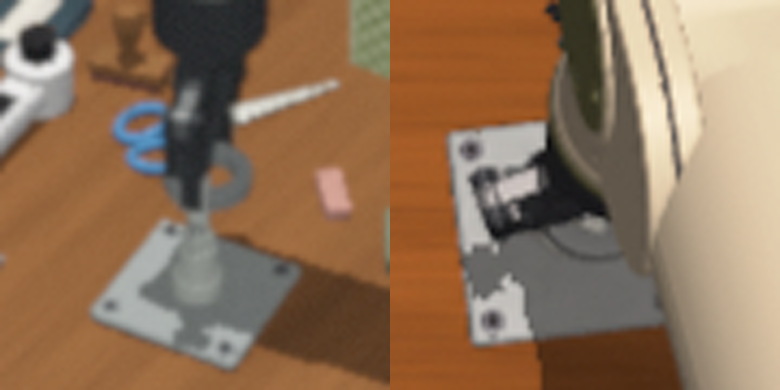

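Emit:
carry_out(
  deltas=[
    [0.036, 0.022, 0.1, 0, 0.3],
    [0.036, 0.022, 0.25, 0, 0.3],
    [0.036, 0.022, 0.35, 0, 0.3],
    [0.036, 0.022, 0.35, 0, 0.3],
  ],
)

```text
clock: 8.6
position: [0.607, -0.0749, 0.0778]
ee_rot: [0.986, 0.167, -0.001, -0.0]
ft_force: [0.1, 0.0, -0.3]
grip_width: 0.696
grasp_force: 34.6
```

Emit:
carry_out(
  deltas=[
    [0, 0, 0.06, 0, 0.3],
    [0, 0, 0.1, 0, 0.3],
    [0, 0, 0.14, 0, 0.3],
    [0, 0, 0.14, 0, 0.3],
  ],
)

```text
clock: 9.1
position: [0.6075, -0.0751, 0.0579]
ee_rot: [0.986, 0.167, -0.0, -0.0]
ft_force: [-0.1, 0.1, -0.8]
grip_width: 0.695
grasp_force: 34.6
```

Emit:
carry_out(
  deltas=[
    [0.025, 0, 0, 0, 0.3],
    [0.05, 0, 0, 0, 0.3],
    [0.05, 0, 0, 0, 0.3],
  ],
)

```text
clock: 9.48
position: [0.6126, -0.0733, 0.0575]
ee_rot: [0.986, 0.166, -0.003, 0.0]
ft_force: [-11.8, -2.3, 2.9]
grip_width: 0.699
grasp_force: 34.8
```

Emit:
carry_out(
  deltas=[
    [-0.05, 0, 0, 0, 0.3],
    [-0.075, 0, 0, 0, 0.3],
    [-0.095, 0, 0, 0, 0.3],
    [-0.095, 0, 0, 0, 0.3],
  ],
)

```text
clock: 9.98
position: [0.6018, -0.0772, 0.0587]
ee_rot: [0.986, 0.167, 0.001, 0.0]
ft_force: [1.8, -0.0, -0.5]
grip_width: 0.693
grasp_force: 34.6
```

Emit:
carry_out(
  deltas=[
    [-0.02, 0, 0, 0, 0.3],
    [-0.02, 0, 0, 0, 0.3],
  ],
)

```text
clock: 10.22
position: [0.6012, -0.077, 0.0593]
ee_rot: [0.986, 0.167, 0.003, -0.0]
ft_force: [12.0, 3.7, -4.3]
grip_width: 0.699
grasp_force: 34.8
```

Emit:
carry_out(
  deltas=[
    [0.061, 0, 0, 0, 0.3],
    [0.061, 0.03, 0, 0, 0.3],
    [0.061, 0.055, 0, 0, 0.3],
    [0.061, 0.055, 0, 0, 0.3],
  ],
)

```text
clock: 10.72
position: [0.609, -0.0788, 0.0581]
ee_rot: [0.986, 0.168, -0.001, -0.003]
ft_force: [-3.6, 12.8, 3.5]
grip_width: 0.695
grasp_force: 35.6
```

Emit:
carry_out(
  deltas=[
    [0, -0.06, 0, 0, 0.3],
    [0, -0.085, 0, 0, 0.3],
    [0, -0.105, 0, 0, 0.3],
    [0, -0.105, 0, 0, 0.3],
  ],
)

```text
clock: 11.22
position: [0.6047, -0.0683, 0.0583]
ee_rot: [0.986, 0.167, -0.0, 0.0]
ft_force: [-0.2, 0.1, -0.2]
grip_width: 0.698
grasp_force: 35.1
```

Emit:
carry_out(
  deltas=[
    [0, 0.037, 0, 0, 0.3],
    [0, 0.037, 0.05, 0, 0.3],
    [0, 0.037, 0.09, 0, 0.3],
    [0, 0.037, 0.11, 0, 0.3],
    [0, 0.037, 0.11, 0, 0.3],
  ],
)

```text
clock: 11.85
position: [0.6064, -0.0732, 0.0414]
ee_rot: [0.986, 0.167, -0.0, -0.0]
ft_force: [-0.5, 0.6, -0.7]
grip_width: 0.696
grasp_force: 35.1
```

Emit:
carry_out(
  deltas=[
    [0, 0, 0.02, 0, 0.3],
    [0, 0, 0.027, 0, 0.3],
    [0, 0, 0.027, 0, 0.3],
  ],
)

```text
clock: 12.22
position: [0.6065, -0.0734, 0.0378]
ee_rot: [0.986, 0.167, 0.0, 0.0]
ft_force: [-0.5, 0.3, -0.9]
grip_width: 0.697
grasp_force: 35.1
```

Emit:
carry_out(
  deltas=[
    [0, 0, 0, 0, 0.6],
    [0, 0, 0, 0, 0.8],
    [0, 0, 0, 0, 0.8],
    [0, 0, -0.2, 0, 0.8],
    [0, 0, -0.6, 0, 0.8],
    [0, 0, -0.8, 0, 0.8],
    [-0.2, -0.4, -0.8, 0, 0.8],
    [0.2, -0.8, -0.8, 0, 0.8],
    [0.4, -1, -0.8, 0, 0.8],
  ],
)

```text
clock: 13.35
position: [0.6124, 0.0851, 0.1583]
ee_rot: [0.986, 0.166, 0.0, 0.001]
ft_force: [0.4, 0.4, 0.9]
grip_width: 0.898
grasp_force: 0.0
```

```bash
python3 - <<'E'
from h import *
o=manip.get_obs();q=o['position'];print(q,o['joint_pos'])
a=[]
for n in ['scene','top']:
    p=camera(n);a.append(crop(p,[.605,-.074,.04],30,None,390))
    print(held('washer',p,.01,.06,[.605,-.073],.05)); print(held('bush',p,.014,.06,[.597,.19],.05))
save('s4',np.hstack(a))
E
```

```text
[0.61241044 0.08513338 0.15832932] [ 0.34709054  0.48612656 -0.73407529  1.56631016  0.34176279  1.22057041
 -1.68514014]
[(0.68, 126, array([ 0.5988, -0.0677]), array([0.0547, 0.053 ]), 39.5, 'z', array([0.012 , 0.0214, 0.0264]), 'tilt', array([ 0.07, -0.08]))]
[(0.53, 154, array([0.5967, 0.1913]), array([0.0473, 0.0488]), 38.4, 'z', array([0.0142, 0.0183, 0.0218]), 'tilt', array([-0.,  0.]))]
[(0.76, 201, array([ 0.6144, -0.0901]), array([0.0595, 0.0363]), 29.7, 'z', array([0.0116, 0.0248, 0.0297]), 'tilt', array([-0.06,  0.09])), (0.66, 304, array([ 0.6144, -0.0933]), array([0.0976, 0.0532]), 22.5, 'z', array([0.0101, 0.0125, 0.0505]), 'tilt', array([-0.18,  0.29]))]
[(0.76, 255, array([0.5981, 0.1893]), array([0.0466, 0.0482]), 1.8, 'z', array([0.0164, 0.0203, 0.0245]), 'tilt', array([ 0.02, -0.01]))]
```

View pics/s4.png

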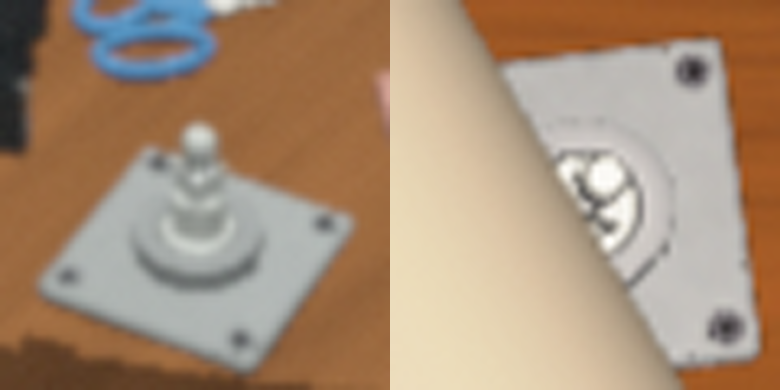

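Emit:
carry_out(
  deltas=[
    [0.08, -0.35, 0, 0, 0.6],
    [0.139, -0.686, 0.1, 0, 0.6],
    [0.139, -0.686, 0.4, 0, 0.6],
    [0.139, -0.686, 0.7, 0, 0.6],
    [0.139, -0.686, 0.8, 0, 0.6],
    [0.139, -0.686, 0.8, 0, 0.6],
  ],
)

```text
clock: 14.4
position: [0.5983, 0.1875, 0.0378]
ee_rot: [0.986, 0.166, -0.0, 0.0]
ft_force: [0.8, 0.8, 0.5]
grip_width: 0.802
grasp_force: 0.0
```

Emit:
carry_out(
  deltas=[
    [0.003, -0.011, 0.05, 0, 0.6],
    [0.003, -0.011, 0.1, 0, 0.6],
    [0.003, -0.011, 0.1, 0, 0.6],
  ],
)

```text
clock: 14.78
position: [0.598, 0.1902, 0.0226]
ee_rot: [0.986, 0.167, -0.0, 0.0]
ft_force: [0.1, 0.2, 0.6]
grip_width: 0.801
grasp_force: 0.0
```

Emit:
carry_out(
  deltas=[
    [0, 0, 0, 0, 0],
    [0, 0, 0, 0, 0],
    [0, 0, 0, 0, 0],
    [0, 0, 0, 0, 0],
    [0, 0, 0, 0, 0],
  ],
  force=35,
)

```text
clock: 15.4
position: [0.5984, 0.1904, 0.0234]
ee_rot: [0.986, 0.167, 0.0, 0.0]
ft_force: [-1.7, -0.2, 5.0]
grip_width: 0.565
grasp_force: 36.5
```

Emit:
carry_out(
  deltas=[
    [0, 0, -0.2, 0, 0],
    [0, 0, -0.5, 0, 0],
    [0, 0, -0.8, 0, 0],
    [-0.05, 0.3, -0.8, 0, 0],
    [-0.2, 0.8, -0.8, 0, 0],
    [-0.2, 0.8, -0.8, 0, 0],
  ],
)

```text
clock: 16.15
position: [0.6096, 0.0612, 0.1422]
ee_rot: [0.987, 0.163, -0.0, 0.001]
ft_force: [-0.2, 0.3, -1.0]
grip_width: 0.572
grasp_force: 36.9
```

Emit:
carry_out(
  deltas=[
    [-0.1, 0.25, 0, 0, 0],
    [-0.2, 0.6, 0, 0, 0],
    [-0.312, 0.84, 0, 0, 0],
    [-0.312, 0.84, 0, 0, 0],
    [-0.312, 0.84, 0.15, 0, 0],
    [-0.312, 0.84, 0.2, 0, 0],
    [-0.312, 0.84, 0.2, 0, 0],
  ],
)

```text
clock: 17.02
position: [0.6061, -0.0663, 0.1124]
ee_rot: [0.986, 0.167, -0.0, -0.0]
ft_force: [0.9, -0.7, -1.5]
grip_width: 0.569
grasp_force: 36.9
```

Emit:
carry_out(
  deltas=[
    [-0.011, 0.045, 0, 0, 0],
    [-0.011, 0.045, 0.06, 0, 0],
    [-0.011, 0.045, 0.12, 0, 0],
    [-0.011, 0.045, 0.12, 0, 0],
  ],
)

```text
clock: 17.52
position: [0.6064, -0.0741, 0.0936]
ee_rot: [0.986, 0.167, -0.001, -0.0]
ft_force: [-0.2, 0.5, -1.5]
grip_width: 0.57
grasp_force: 36.9
```

Emit:
carry_out(
  deltas=[
    [0.03, 0, 0, 0, 0],
    [0.052, 0, 0, 0, 0],
    [0.052, 0, 0, 0, 0],
  ],
)

```text
clock: 17.9
position: [0.6122, -0.0722, 0.094]
ee_rot: [0.986, 0.166, -0.003, 0.0]
ft_force: [-12.2, -2.0, 2.3]
grip_width: 0.567
grasp_force: 37.3
```

Emit:
carry_out(
  deltas=[
    [-0.05, 0, 0, 0, 0],
    [-0.08, 0, 0, 0, 0],
    [-0.104, 0, 0, 0, 0],
    [-0.104, 0, 0, 0, 0],
  ],
)

```text
clock: 18.4
position: [0.6002, -0.0767, 0.0952]
ee_rot: [0.986, 0.167, 0.001, 0.0]
ft_force: [2.0, 0.8, -1.6]
grip_width: 0.57
grasp_force: 37.3
```

Emit:
carry_out(
  deltas=[
    [0.05, -0.005, 0, 0, 0],
    [0.05, -0.005, 0.04, 0, 0],
    [0.05, -0.005, 0.08, 0, 0],
    [0.05, -0.005, 0.12, 0, 0],
    [0.05, -0.005, 0.12, 0, 0],
  ],
)

```text
clock: 19.02
position: [0.606, -0.0736, 0.076]
ee_rot: [0.986, 0.167, -0.001, -0.0]
ft_force: [-0.2, 0.8, -1.9]
grip_width: 0.566
grasp_force: 37.4
```

Emit:
carry_out(
  deltas=[
    [0, 0, 0.04, 0, 0],
    [0, 0, 0.08, 0, 0],
    [0, 0, 0.08, 0, 0],
  ],
)

```text
clock: 19.4
position: [0.6062, -0.0736, 0.0641]
ee_rot: [0.986, 0.167, -0.0, -0.0]
ft_force: [0.9, -0.5, -0.3]
grip_width: 0.571
grasp_force: 37.4
```

Past the 26 mm round's edge with no force. Now I lower it to the shoulder and release.

Emit:
carry_out(
  deltas=[
    [0, 0, 0.04, 0, 0],
    [0, 0, 0.075, 0, 0],
    [0, 0, 0.09, 0, 0],
    [0, 0, 0.09, 0, 0],
  ],
)

```text
clock: 19.9
position: [0.6063, -0.0735, 0.0509]
ee_rot: [0.986, 0.167, -0.0, -0.0]
ft_force: [-1.8, 0.5, -1.8]
grip_width: 0.571
grasp_force: 37.3
```

Emit:
carry_out(
  deltas=[
    [0, 0, 0, 0, 0.4],
    [0, 0, 0, 0, 0.6],
    [0, 0, 0, 0, 0.6],
    [0, 0, -0.2, 0, 0.6],
    [0, 0, -0.5, 0, 0.6],
    [0, 0, -0.8, 0, 0.6],
    [-0.2, -0.4, -0.8, 0, 0.6],
    [-0.5, -0.8, -0.8, 0, 0.6],
    [-0.6, -1, -0.8, 0, 0.6],
    [-0.6, -1, -0.8, 0, 0.6],
  ],
)

```text
clock: 21.15
position: [0.4703, 0.0408, 0.1717]
ee_rot: [0.986, 0.169, 0.0, 0.001]
ft_force: [0.5, -1.0, 1.0]
grip_width: 0.801
grasp_force: 0.0
```

```bash
python3 - <<'E'
from h import *
o=manip.get_obs();q=o['position'];print(q,o['joint_pos'])
a=[]
for n in ['scene','top']:
    p=camera(n);a.append(crop(p,[.605,-.074,.04],30,None,390))
    print(held('bush',p,.03,.06,[.605,-.073],.05)); print(held('collar',p,.008,.06,[.446,.181],.05))
save('s5',np.hstack(a))
E
```

```text
[0.47028213 0.04076772 0.17169112] [ 0.61756308  0.13542813 -0.84259494  1.92004074  0.11404803  1.13337354
 -1.50062241]
[(0.54, 91, array([ 0.6005, -0.0646]), array([0.0444, 0.0327]), 20.1, 'z', array([0.0313, 0.0422, 0.0487]), 'tilt', array([ 0.14, -0.19]))]
[(0.66, 167, array([0.4453, 0.1837]), array([0.041 , 0.0434]), 7.3, 'z', array([0.0084, 0.0126, 0.0161]), 'tilt', array([-0.  , -0.01]))]
[(0.79, 281, array([ 0.6058, -0.0741]), array([0.0471, 0.0486]), 86.3, 'z', array([0.0333, 0.0466, 0.0511]), 'tilt', array([ 0.04, -0.02]))]
[(0.55, 124, array([0.447 , 0.1813]), array([0.0355, 0.0353]), 6.7, 'z', array([0.0111, 0.0149, 0.0193]), 'tilt', array([0.01, 0.02]))]
```

View pics/s5.png

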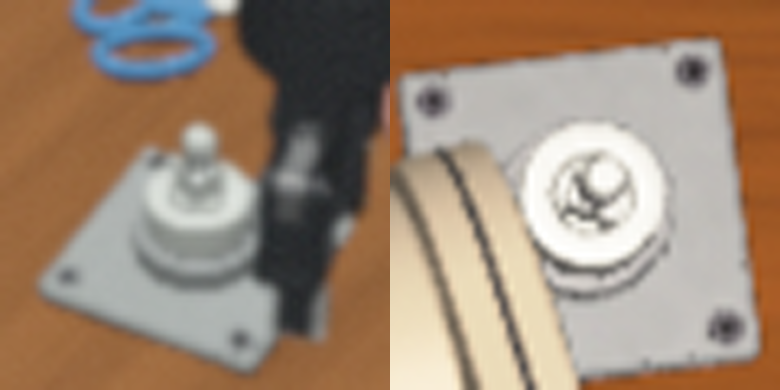

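Emit:
carry_out(
  deltas=[
    [0.08, -0.4, 0, 0.2, 0.5],
    [0.162, -0.8, 0, 0.4, 0.5],
    [0.162, -0.932, 0.3, 0.4, 0.5],
    [0.162, -0.932, 0.6, 0.4, 0.5],
    [0.162, -0.932, 0.74, 0.4, 0.5],
    [0.162, -0.932, 0.74, 0.4, 0.5],
  ],
)

```text
clock: 22.2
position: [0.4485, 0.1782, 0.0588]
ee_rot: [0.998, 0.062, -0.002, -0.0]
ft_force: [0.1, -0.3, -0.1]
grip_width: 0.754
grasp_force: 0.0
```

```bash
python3 - <<'E'
from h import *
from scipy.spatial.transform import Rotation as Rn
o=manip.get_obs();R=Rn.from_quat(o['ee_rot']).as_matrix();print(o['position'],o['joint_pos'],R[:,0])
print((np.array([.4473,.1807])-o['position'][:2])@R[:2,:2]/.15, 'yaw',np.degrees(np.arctan2(R[1,0],R[0,0])))
E
```

```text
[0.44851392 0.17818702 0.0587679 ] [ 0.2947102   0.36395476 -0.85826198  1.99174912  0.33837418  0.93706708
 -2.18200956] [ 0.99219257  0.12466323 -0.00360301]
[-0.00594108 -0.01763135] yaw 7.161355096467992
```

Emit:
carry_out(
  deltas=[
    [-0.006, -0.018, 0.12, 0, 0.5],
    [-0.006, -0.018, 0.245, 0, 0.5],
    [-0.006, -0.018, 0.245, 0, 0.5],
    [-0.006, -0.018, 0.245, 0, -0.3],
    [-0.006, -0.018, 0.245, 0, -0.3],
    [-0.006, -0.018, 0.245, 0, -0.3],
    [-0.006, -0.018, 0.245, 0, -0.3],
    [-0.006, -0.018, 0.245, 0, -0.3],
  ],
  force=35,
)

```text
clock: 23.2
position: [0.4485, 0.1813, 0.0241]
ee_rot: [0.998, 0.063, 0.001, -0.0]
ft_force: [-0.5, 0.3, 7.5]
grip_width: 0.461
grasp_force: 36.0
```

Emit:
carry_out(
  deltas=[
    [0, 0, -0.2, 0, -0.3],
    [0, 0, -0.5, 0, -0.3],
    [0, 0, -0.9, 0, -0.3],
    [0, 0, -0.9, 0, -0.3],
  ],
)

```text
clock: 23.7
position: [0.4501, 0.182, 0.1625]
ee_rot: [0.998, 0.063, 0.004, -0.0]
ft_force: [0.4, -0.1, -2.2]
grip_width: 0.456
grasp_force: 35.9
```

```bash
python3 - <<'E'
from h import *
from scipy.spatial.transform import Rotation as Rn
o=manip.get_obs();q=o['position'];R=Rn.from_quat(o['ee_rot']).as_matrix();print(q,o['joint_pos'],o['grip_width'],o['grasp_force'])
print((np.array([.606,-.0735])-q[:2])@R[:2,:2]/.15)
a=[]
for n in ['scene','top']:
    p=camera(n);a.append(crop(p,q-[0,0,.02],45,None,390))
    print(held('collar',p,.1,.2,q[:2],.07))
save('s6',np.hstack(a))
E
```

```text
[0.45007264 0.1820314  0.16246372] [ 0.39023261  0.20183547 -0.93971043  1.90061526  0.18403235  1.12095641
 -2.06499941] 0.45606561109454524 35.93058384954929
[0.81869962 1.81998487]
[(0.59, 136, array([0.4464, 0.1815]), array([0.0409, 0.0415]), 3.7, 'z', array([0.1361, 0.1499, 0.154 ]), 'tilt', array([-0.06, -0.07]))]
[]
```

View pics/s6.png

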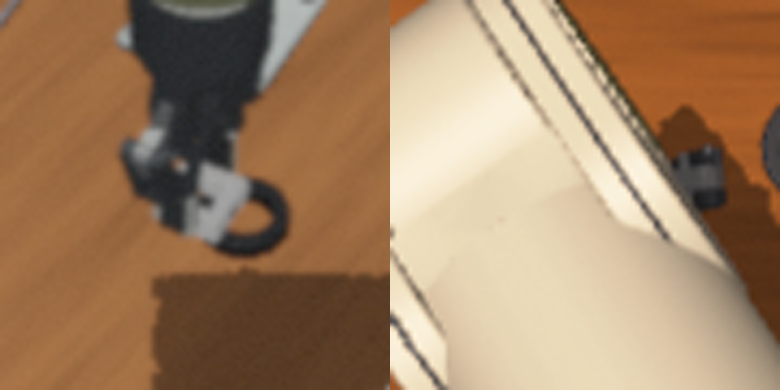

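Emit:
carry_out(
  deltas=[
    [0.15, 0.3, 0, 0, -0.3],
    [0.3, 0.65, 0, 0, -0.3],
    [0.41, 0.91, 0, 0, -0.3],
  ],
)

```text
clock: 24.28
position: [0.5262, 0.0509, 0.1568]
ee_rot: [0.998, 0.062, -0.001, 0.0]
ft_force: [0.2, 0.7, -0.5]
grip_width: 0.454
grasp_force: 35.9
```

Emit:
carry_out(
  deltas=[
    [0.15, 0.35, 0, 0, -0.3],
    [0.3, 0.7, 0, 0, -0.3],
    [0.41, 0.91, 0, 0, -0.3],
    [0.41, 0.91, 0, 0, -0.3],
    [0.41, 0.91, 0.1, 0, -0.3],
    [0.41, 0.91, 0.15, 0, -0.3],
    [0.41, 0.91, 0.15, 0, -0.3],
  ],
)

```text
clock: 25.15
position: [0.6033, -0.0735, 0.1349]
ee_rot: [0.998, 0.063, -0.001, -0.0]
ft_force: [0.3, 0.6, -1.3]
grip_width: 0.454
grasp_force: 35.9
```

```bash
cat > st.py <<'E'
from h import *
from scipy.spatial.transform import Rotation as Rn
o=manip.get_obs();q=o['position'];R=Rn.from_quat(o['ee_rot']).as_matrix();print(q,'j7',o['joint_pos'][6],o['grip_width'],o['ft_force'],o['torque'],'yaw',np.degrees(np.arctan2(R[1,0],R[0,0])))
print('to axis',(np.array([.6061,-.0735])-q[:2])@R[:2,:2]/.15)
E
python3 st.py
```

```text
[ 0.60330806 -0.07351     0.13488108] j7 -1.6377419713519357 0.453818913048655 [ 0.31311926  0.60280765 -1.32620505] [-0.06038456 -0.01937528  0.0006937 ] yaw 7.265073765957585
to axis [0.01847192 0.00228762]
```

Emit:
carry_out(
  deltas=[
    [0.027, 0.002, 0, 0, -0.3],
    [0.027, 0.002, 0.1, 0, -0.3],
    [0.027, 0.002, 0.18, 0, -0.3],
    [0.027, 0.002, 0.22, 0, -0.3],
    [0.027, 0.002, 0.25, 0, -0.3],
    [0.027, 0.002, 0.25, 0, -0.3],
  ],
)

```text
clock: 25.9
position: [0.6081, -0.0742, 0.0983]
ee_rot: [0.998, 0.063, -0.0, -0.0]
ft_force: [-0.4, 0.4, -0.6]
grip_width: 0.458
grasp_force: 35.9
```

Emit:
carry_out(
  deltas=[
    [0, 0, 0.012, 0, -0.3],
    [0.02, 0, 0.012, 0, -0.3],
    [0.02, 0, 0.012, 0, -0.3],
  ],
)

```text
clock: 26.28
position: [0.6099, -0.0741, 0.0963]
ee_rot: [0.998, 0.063, -0.002, 0.0]
ft_force: [-7.4, -0.8, 2.0]
grip_width: 0.458
grasp_force: 36.2
```

Emit:
carry_out(
  deltas=[
    [-0.02, 0, 0, 0, -0.3],
    [-0.04, 0, 0, 0, -0.3],
    [-0.04, 0, 0, 0, -0.3],
  ],
)

```text
clock: 26.65
position: [0.6055, -0.0745, 0.097]
ee_rot: [0.998, 0.063, 0.0, 0.0]
ft_force: [0.7, -0.4, -0.7]
grip_width: 0.458
grasp_force: 35.9
```

Emit:
carry_out(
  deltas=[
    [0.015, -0.006, 0, 0, -0.3],
    [0.015, -0.006, 0.03, 0, -0.3],
    [0.015, -0.006, 0.06, 0, -0.3],
    [0.015, -0.006, 0.06, 0, -0.3],
  ],
)

```text
clock: 27.15
position: [0.6077, -0.0733, 0.0887]
ee_rot: [0.998, 0.063, 0.0, 0.0]
ft_force: [-4.4, -0.1, 11.7]
grip_width: 0.451
grasp_force: 37.3
```

Emit:
carry_out(
  deltas=[
    [0, 0, 0, 0.15, -0.3],
    [0, 0, 0, 0.3, -0.3],
    [0, 0, 0, 0.45, -0.3],
    [0, 0, 0, 0.55, -0.3],
    [0, 0, 0, 0.55, -0.3],
  ],
)

```text
clock: 27.78
position: [0.6082, -0.074, 0.0885]
ee_rot: [0.997, -0.082, 0.001, 0.0]
ft_force: [0.6, -2.6, 5.0]
grip_width: 0.459
grasp_force: 36.6
```

```bash
python3 st.py
```

```text
[ 0.60819349 -0.07397679  0.08846353] j7 -1.933566581013777 0.45896128969631234 [ 0.56910711 -2.62607307  5.01849998] [-0.32816581 -0.0451757   0.03259533] yaw -9.385643163316844
to axis [-0.01428813 -0.00086   ]
```

Emit:
carry_out(
  deltas=[
    [-0.002, -0.003, 0.01, 0.12, -0.3],
    [-0.002, -0.003, 0.01, 0.24, -0.3],
    [-0.002, -0.003, 0.01, 0.36, -0.3],
    [-0.002, -0.003, 0.01, 0.36, -0.3],
  ],
)

```text
clock: 28.28
position: [0.607, -0.073, 0.0858]
ee_rot: [0.985, -0.174, -0.0, 0.0]
ft_force: [-0.6, -0.5, -1.0]
grip_width: 0.458
grasp_force: 35.9
```

Emit:
carry_out(
  deltas=[
    [0, 0, 0.03, 0, -0.3],
    [0, 0, 0.06, 0, -0.3],
    [0, 0, 0.08, 0, -0.3],
    [0, 0, 0.08, 0, -0.3],
  ],
)

```text
clock: 28.78
position: [0.6068, -0.073, 0.0737]
ee_rot: [0.985, -0.175, -0.0, 0.0]
ft_force: [-0.5, -0.7, -1.9]
grip_width: 0.453
grasp_force: 35.9
```

```bash
python3 st.py
```

```text
[ 0.60683911 -0.07301475  0.0737037 ] j7 -2.114615653688295 0.45343518155608875 [-0.50939542 -0.69420775 -1.88300329] [-0.38697362  0.14719343  0.04889457] yaw -20.11207325242753
to axis [-0.00351457  0.00473205]
```

Now down to contact at home, then release.

Emit:
carry_out(
  deltas=[
    [0, 0, 0.01, 0, -0.3],
    [0, 0, 0.018, 0, -0.3],
    [0, 0, 0.018, 0, -0.3],
  ],
)

```text
clock: 29.15
position: [0.6072, -0.0731, 0.0722]
ee_rot: [0.985, -0.175, 0.0, 0.0]
ft_force: [-4.3, -1.5, 5.8]
grip_width: 0.46
grasp_force: 36.7
```

Emit:
carry_out(
  deltas=[
    [0, 0, 0, 0, 0.1],
    [0, 0, 0, 0, 0.5],
    [0, 0, 0, 0, 0.5],
    [0, 0, 0, 0, 0.5],
    [0, 0, -0.2, 0, 0.5],
    [0, 0, -0.5, 0, 0.5],
    [0, 0, -0.9, 0, 0.5],
    [-0.5, -0.4, -0.9, 0, 0.5],
    [-0.9, -0.8, -0.9, 0, 0.5],
    [-0.9, -0.8, -0.9, 0, 0.5],
  ],
)

```text
clock: 30.4
position: [0.5205, 0.0882, 0.2068]
ee_rot: [0.985, -0.174, 0.0, 0.0]
ft_force: [-0.1, 1.5, 1.0]
grip_width: 0.745
grasp_force: 0.0
```

```bash
python3 - <<'E'
from h import *
a=[]
for n in ['scene','top']:
    p=camera(n);a.append(crop(p,[.605,-.074,.04],30,None,390))
    for q,lo,hi in [('collar',.05,.075),('bush',.035,.05)]: print(n,q,held(q,p,lo,hi,[.605,-.073],.04))
    X=cloud(p)[p['depth']>0];d=np.hypot(*(X[:,:2]-([.606,-.0745] if n=='top' else [.6015,-.069])).T)
    for r0,r1 in [(.011,.018),(.0265,.03)]: k=(d>r0)&(d<r1)&(X[:,2]>.015); print(r0,k.sum(),np.round(np.percentile(X[k,2],[10,50,90]),4))
save('s7',np.hstack(a))
E
```

```text
scene collar []
scene bush [(0.66, 60, array([ 0.5987, -0.0598]), array([0.0503, 0.0268]), 24.5, 'z', array([0.0352, 0.0424, 0.0484]), 'tilt', array([ 0.03, -0.02]))]
0.011 59 [0.0243 0.0519 0.0618]
0.0265 31 [0.0153 0.0227 0.0517]
top collar [(0.83, 285, array([ 0.6062, -0.0734]), array([0.0409, 0.0409]), 67.9, 'z', array([0.0528, 0.0628, 0.067 ]), 'tilt', array([ 0.04, -0.02]))]
top bush []
0.011 130 [0.0596 0.0631 0.0656]
0.0265 95 [0.0224 0.0251 0.0299]
```

View pics/s7.png

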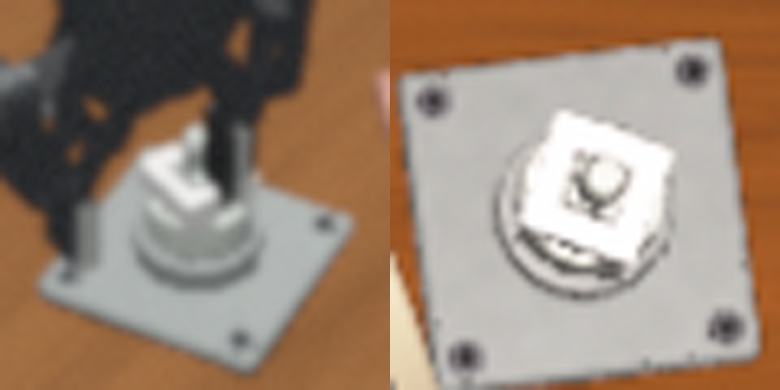

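The collar's top is at 0.063 m, against 0.062 expected when home. It is centred on the spindle and level, and the gripper is clear, so I'm handing in.

```bash
python3 -c "
from h import *
print(ticket.hand_in())"
```

```text
the job is handed in; nothing more can be done
None
```

I rebuilt the swivel and handed it in at about 30 s of the 72 s allowed: the washer, bush and collar looked fully seated, no force reading passed 13 N, and nothing came near the mug, tin or eraser; the hand-in returned no verdict.

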